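# Click the glue gun's battery into its charging cradle

## Robot

A 6-joint arm with a two-finger parallel gripper is mounted at the origin on the work surface. World frame = base frame: x ahead of the robot, y to its left, z up, the work surface at z = 0. Lengths are in mm, angles in rad, forces in N, time in s.
With the tool pointing down it reaches from about 350 to 875 mm from the base axis. Payload 4.2 kg.
Tool frame: the origin (TCP) lies on the mounting face of the last link; the fingertips stand 173 mm ahead of it and the grasp point (between the pads) lies 155 mm ahead of it; z points along the fingers, y is the direction in which the jaws open and shut (so a half turn about z gives the same grasp; the last joint's range is limited). The gripper opens to 85 mm and grips with 20 to 120 N. Pads are 22 mm wide; open, the fingers measure 114 mm over their backs; the gripper's body (76 mm by 85 mm) begins 54 mm behind the grasp point. The pads swing forward as they close: fully open they stand 13 mm farther back than shut.
Start: joints at [-0.931, 0.385, 0.008, 0, -1.194, -0.259], TCP at [232.303, -580.203, 404.712] pointing down, gripper open.
Joint ranges: [-3.14, 3.14], [-1.21, 2.06], [-1.07, 1.41], [-3.16, 2.05], [-2.99, -0.16], [-3.1, 3.1]. Speed limits (rad/s): [2.79, 2.79, 3.14, 3.14, 3.14, 3.14].

## Interface

Orientations are given as a unit quaternion [x, y, z, w].
In Python, from bench import arm gives the robot as it stands.
- The arm moves only by the shell command python3 -m jog 'ROWS' [OPENING]. ROWS is JSON, a list that holds one entry, the list of rows, each a list of 4 numbers: the shift along the tool's x, y, z in mm, then the turn about the tool's z in degrees. In form: [[[x, y, z, spin], ...]]. A call has exactly 5 rows; each row is the pose to reach, as a shift and turn from the pose measured when the call began, along the tool's axes at that moment; what a row does not reach only later rows make up. A row lasts 1/8 s, in which the tool goes at most 62.5 mm and 10.7 degrees, less where a joint would pass 70% of its speed; a pose out of reach is approached as far as the arm can. A call with a gripper value outside its range is refused whole. OPENING is the finger opening in mm, from 0 to 85.4, set as the call begins (- or left out, the last holds). The fingers move at their own pace and stop on an object; the grip force is fixed at half the most. Time passes only in rows, so rows that repeat a pose let the fingers close, or fill a call up. It gives the time, the measured TCP pose, the force and the opening at its end, in the units of the state.
- arm.read_state(): the state, without advancing time (a new reading comes with each control period).
- arm.get_image(name): name is "side" or "top"; returns (picture, depth): 384x512x3 uint8, blue, green, red; 384x512 float32, mm along the optical axis (not along the pixel's ray), 0 where there is no reading.
- arm.camera_params(name): a dict with "mtx" (3x3 intrinsics, pixels), "R" (3x3) and "t" (3): a world point X has camera coordinates R X + t. Camera axes: x right, y down, z forward; pixel columns grow to the right and rows downward; lengths in mm; the calibration is good to about 2 mm. A picture is of the moment at which its call begins. camera_params takes no time and is no camera call.
- arm.job_done(): hands the job in, once; it reports no verdict.
The state is a dict: "clock": time; "joints": joint angles; "joint_vel": joint speeds; "joint_efforts": joint torques, N m; "position": TCP position; "ee_rot": TCP orientation; "contact_force": force on the tool from outside, world axes, zero at the start; "wrist_torque": the same for the moment, N m; "gripper_width": finger opening in mm.
Only numpy, scipy, OpenCV 4.12 (cv2) and the standard library are available. Lean on these libraries where they do the work, as an engineer would, in place of code of your own. Each camera call takes 0.05 s, during which the arm holds its last target.

## Task

Put the glue gun's battery pack on charge: hook its steel lip under the steel rail of the black cradle with its tail still raised, then rock the tail down until the sprung orange foot clicks under the red catch, and let go with the pack fully home. Work by feel and do not force it, for the tray may be clamped up to a centimetre to either side of where it should be, and leave the jar, the cup, the jar lid and the glue gun alone.

Things in the scene. Friction and masses are not known exactly. Their poses are not given: they have to be found in the camera images.
- pack: Loose battery pack, 0.26-0.46 kg, on the table: block 80 (x) x 46 (y) x 48 (z) mm, black below, lime above. Origin: centre of underside; x from lip end to tail, z up. Steel lip (36 wide, 5 thick, flush with the underside) juts 12 mm from the -x end, orange foot 6 mm from the +x end. Grip across the 46 mm, fingertips 12 mm or more above its underside to clear the tray's cheeks.
- foot (a joint): Sprung orange foot (30 wide) in the pack's tail face: 0 = fully out (6 mm), up to 0.007 pushed in along the pack's x; spring 2.4 N at 0, 600 N/m. Flat top 15.5 mm above the pack's underside; below it slopes back to meet the tail face 3 mm above the underside. Tail pressed down on the catch: it goes in about 4 mm, then jumps out below the catch (the click).
- lip (a point): Tip of the pack's lip, mid-width, on the underside: 52 mm to -x of the pack's origin. Set the lip down just inside the rail with the tail tipped up 20 to 25 degrees (it then clears the catch if the lip tip is within 25 mm of the rail edge) and slide it to -x until the pack's front face meets the rail edge; rocking down, the lip slides on until it is about 11.5 mm past the edge.
- tail (a point): Bottom of the pack's tail face, mid-width, on the underside: 40 mm to +x of the pack's origin. The last few mm down take about 5 to 15 N of push on the pack, least near the tail. More than 28 N between pack and cradle cracks the tray.
- cradle: Fixed charger: black base 160 (x) x 84 (y) x 8 mm. Origin: centre of its underside; x from rail end to catch end, z up. On it a grey tray, floor at z = 12 mm, is rigidly clamped up to 10 mm either way along x: NOT in this pose, feel or look for it. Cheeks (z to 18, x -21 to 25 in the tray, 50 apart) guide the pack. Home: pack on the floor, axes as the cradle's, origin at the tray's middle +-1.5 mm.
- rail_mid (a point): Middle of the lower edge of the steel rail's flange, for a tray clamped in the middle of its range (the real one is up to 10 mm to either side along the cradle's x): x = -40.5, z = 22 mm in the cradle. The flange overhangs towards +x, 64 wide, 4 thick (top at z = 26), 10 mm above the tray floor; a closed web 15.5 mm behind its edge.
- catch_mid (a point): Middle of the lower edge of the red catch's ledge, for a tray clamped in the middle of its range (it moves with the rail): x = 42.5, z = 29.5 mm in the cradle. The round-nosed ledge overhangs towards -x, 50 wide, 4 thick (top at z = 33.5 mm).
- jar: Loose frosted jar with grey lid, 92 mm across, 164 high; bystander. Origin: centre of underside.
- cup: Loose white plastic cup, 72 mm across, 85 high; bystander. Origin: centre of underside.
- jar_lid: Loose grey wooden jar lid, 100 mm across, 21 high; bystander. Origin: centre of underside.
- glue_gun: Loose lime and black cordless glue gun lying on its side, about 160 x 145 x 44 mm, no battery on it; bystander. Origin: on the table under the middle of its barrel.
Things that resemble listed ones, but are neither listed nor needed, are in the scene too. Leave any pink look-alike of the pack alone.

How it is judged:
By the outcome, as a careful person would: the job done as asked, in the order asked, and still so for the second after the job is handed in, with the robot touching nothing.
It also fails if it takes over 45 s, if anything falls off the work surface, if the arm or the gripper's body presses on something with over 40 N, if the wrist force passes 120 N, or if a joint passes its speed limit or range.

## Working session

There is one attempt and no reset: what is moved stays moved. The work goes in short steps, Python scripts to look and compute and a shell command to move; the robot and the scene stay as the last step left them, time stands still between calls to the robot, and variables do not carry over. Pictures are saved under pics/ and viewed, and the job is handed in when it is done.

```bash
ls; mkdir -p pics
python3 - <<'E'
from bench import arm
import cv2,numpy as np
s=arm.read_state(); print(s)
for n in("side","top"):
    p,d=arm.get_image(n); cv2.imwrite(f"pics/{n}0.png",p); np.save(f"pics/{n}0.npy",d)
    c=arm.camera_params(n); print(n,c)
E
```

```text
pics
{'clock': 0.0, 'joints': array([-9.31383840e-01,  3.85582517e-01,  6.60597607e-03, -4.97476097e-04,
       -1.19397636e+00, -2.58634127e-01]), 'joint_vel': array([-0.00066678, -0.00071945,  0.00179984,  0.00037957,  0.00061258,
       -0.00081959]), 'joint_efforts': array([-3.96159521e-04, -3.92285550e+01,  1.88402617e+01,  4.18608025e+00,
       -4.58996423e-03,  1.29121196e-05]), 'position': array([ 232.2553524 , -580.02513154,  403.59793709]), 'ee_rot': array([-1.89150823e-01,  9.81947427e-01,  1.07175500e-03, -2.59799618e-04]), 'contact_force': array([0.13288652, 0.31946783, 0.26711361]), 'wrist_torque': array([ 0.0080656 , -0.03401533,  0.02086567]), 'gripper_width': 85.31589655160933}
side {'mtx': array([[379.98160208,   0.        , 257.23351887],
       [  0.        , 379.98160208, 194.18320951],
       [  0.        ,   0.        ,   1.        ]]), 'R': array([[-0.90278026, -0.42975881,  0.01718037],
       [-0.31800916,  0.64007113, -0.69941342],
       [ 0.28958242, -0.63688014, -0.71451082]]), 't': array([547.21441106, 182.16568877, 839.78907763])}
top {'mtx': array([[369.0411657 ,   0.        , 262.54390511],
       [  0.        , 369.0411657 , 189.39413605],
       [  0.        ,   0.        ,   1.        ]]), 'R': array([[-0.02823694, -0.99955396,  0.00972398],
       [-0.99539232,  0.02722495, -0.09193979],
       [ 0.09163405, -0.01227527, -0.99571709]]), 't': array([ 63.09415795, 589.97177355, 919.69527345])}
```

View pics/side0.png

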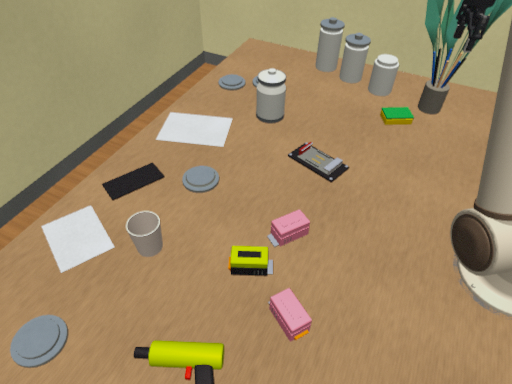

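View pics/top0.png

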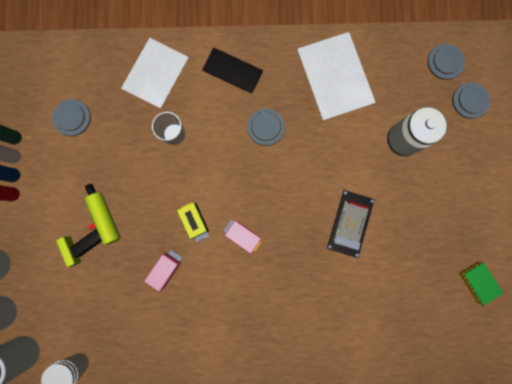

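```bash
cat > h.py <<'E'
import cv2,numpy as np
from bench import arm
def cloud(n,p,d):
    c=arm.camera_params(n);K,R,t=c["mtx"],c["R"],c["t"]
    v,u=np.mgrid[:d.shape[0],:d.shape[1]]
    C=np.stack([(u-K[0,2])/K[0,0]*d,(v-K[1,2])/K[1,1]*d,d],-1)
    return (C-t)@R
def pix(n,X):
    c=arm.camera_params(n);q=c["R"]@np.array(X,float)+c["t"];q=c["mtx"]@q;return q[:2]/q[2]
E
python3 - <<'E'
from h import *
for n in("top","side"):
    p=cv2.imread(f"pics/{n}0.png");d=np.load(f"pics/{n}0.npy");W=cloud(n,p,d)
    hsv=cv2.cvtColor(p,cv2.COLOR_BGR2HSV)
    x0,y0,x1,y1=(172,195,214,248) if n=="top" else (224,240,278,282)
    m=np.zeros(d.shape,bool);m[y0:y1,x0:x1]=1
    lime=m&(hsv[...,0]>25)&(hsv[...,0]<40)&(hsv[...,1]>150)
    tall=m&(W[...,2]>42)&(d>0)
    for k,mm in(("lime",lime),("tall",tall)):
        P=W[mm];print(n,k,len(P),P.mean(0),np.percentile(P[:,2],[5,50,95]),cv2.minAreaRect(P[:,:2].astype(np.float32)))
    x0,y0,x1,y1=(320,180,385,265) if n=="top" else (280,135,355,185)
    m[:]=0;m[y0:y1,x0:x1]=1
    base=m&(W[...,2]>5)&(d>0)
    P=W[base];print(n,"cradle",len(P),P.mean(0),cv2.minAreaRect(P[:,:2].astype(np.float32)))
    red=m&((hsv[...,0]<8)|(hsv[...,0]>172))&(hsv[...,1]>140)
    P=W[red];print(n,"red",len(P),P.mean(0),cv2.minAreaRect(P[:,:2].astype(np.float32)),np.percentile(P[:,2],[5,50,95]))
    s=p[y0:y1,x0:x1]; cv2.imwrite(f"pics/{n}_cr.png",cv2.resize(s,None,fx=7,fy=7,interpolation=cv2.INTER_CUBIC)[:600,:800])
    s=p[195:300,140:265] if n=="top" else p[205:345,220:320]
    cv2.imwrite(f"pics/{n}_pk.png",cv2.resize(s,None,fx=4,fy=4,interpolation=cv2.INTER_CUBIC))
E
```

```text
top lime 519 [518.43823291 224.263532    51.33683186] [36.60506782 49.36785472 52.27581388] ((529.8980102539062, 166.17108154296875), (88.42367553710938, 203.12371826171875), 10.407008171081543)
top tall 602 [517.44645987 225.51973067  49.69653911] [46.48983618 49.84321284 52.58454383] ((518.0003662109375, 226.31341552734375), (79.76104736328125, 46.254852294921875), 24.407899856567383)
top cradle 2154 [ 499.02211828 -178.25696131   14.12487853] ((503.71343994140625, -183.94332885742188), (167.9391326904297, 217.49307250976562), 86.47116088867188)
top red 45 [ 546.53902038 -196.61749601   29.92979563] ((547.0538940429688, -197.58189392089844), (52.21019744873047, 9.637052536010742), 69.80474853515625) [ 9.19671438 35.08646289 38.66842804]
side lime 693 [516.28192311 232.05876237  47.33118381] [33.7014945  48.05521902 50.350901  ] ((428.3336181640625, 414.2933349609375), (80.96080780029297, 534.6907958984375), 26.09773826599121)
side tall 702 [517.13084579 229.30449886  48.39786363] [45.17691055 48.63521117 50.69535897] ((518.00537109375, 227.2307891845703), (79.72824096679688, 48.33057403564453), 22.296388626098633)
side cradle 1115 [ 494.04633821 -170.41009971   13.84174389] ((498.2810974121094, -178.3826904296875), (86.87531280517578, 161.15333557128906), 71.7651596069336)
side red 45 [ 550.74520355 -195.37703542   21.69643814] ((552.4846801757812, -209.80735778808594), (29.360977172851562, 80.99361419677734), 18.442657470703125) [ 6.5060128  21.67581363 34.38672097]
```

View pics/top_cr.png

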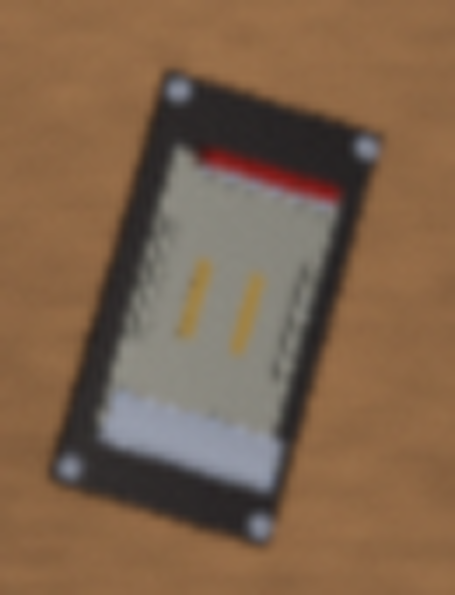

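View pics/side_cr.png

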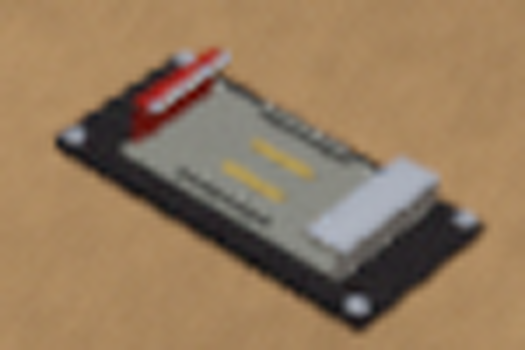

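View pics/top_pk.png

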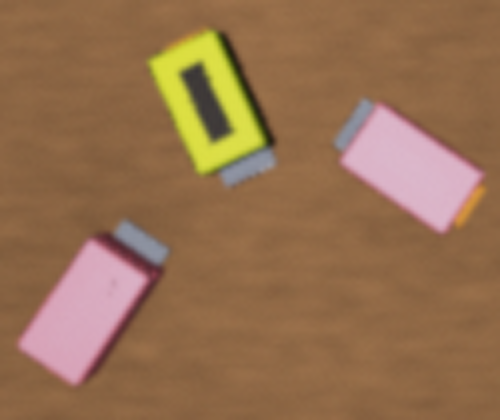

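View pics/side_pk.png

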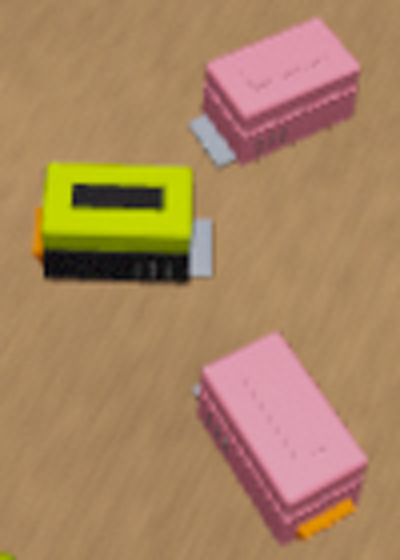

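```bash
cat >> h.py <<'E'
def ray(n,uv,z):
    c=arm.camera_params(n);K,R,t=c["mtx"],c["R"],c["t"]
    dvec=R.T@np.linalg.inv(K)@np.array([uv[0],uv[1],1.]);o=-R.T@t
    return o+dvec*(z-o[2])/dvec[2]
E
python3 - <<'E'
from h import *
off={"top":(320,180),"side":(280,135)}
def P(n,a,z): return ray(n,((a[0]+.5)/7-.5+off[n][0],(a[1]+.5)/7-.5+off[n][1]),z)[:2]
S={"top":[(179,90),(367,148),(69,468),(260,526)],"side":[(73,135),(184,58),(357,305),(466,218)]}
C={}
for n in S:
    q=np.array([P(n,a,8.5) for a in S[n]]);print(n,q.round(1))
    c=q.mean(0)
    if n=="top": ax=(q[0]+q[1]-q[2]-q[3])
    else: ax=(q[0]+q[1]-q[2]-q[3])
    print(c,np.degrees(np.arctan2(ax[1],ax[0])),np.linalg.norm(ax)/2); C[n]=(c,ax/np.linalg.norm(ax))
F={"top":{"railfront":[(115,393),(283,440),26],"railback":[(98,440),(272,490),26],"catchnose":[(200,163),(338,203),32],"catchback":[(205,150),(342,187),33.5]},
"side":{"railfront":[(310,230),(400,158),26],"railback":[(345,255),(438,183),26],"catchnose":[(150,110),(230,58),32],"catchtop":[(140,98),(218,48),33.5]}}
for n in F:
  for k,(a,b,z) in F[n].items():
    m=(P(n,a,z)+P(n,b,z))/2;c,ax=C[n]; dd=P(n,b,z)-P(n,a,z)
    print(n,k,m.round(1),"x in cradle",((m-c)@ax).round(1),"y",((m-c)@np.array([-ax[1],ax[0]])).round(1),np.linalg.norm(dd).round(1))
E
```

```text
top [[ 579.3 -169.6]
 [ 555.6 -238.9]
 [ 440.6 -122.1]
 [ 417.4 -191.6]]
[ 498.24065331 -180.51310122] -18.893339825582014 146.34477444745832
side [[ 581.4 -170.6]
 [ 558.  -240.4]
 [ 442.8 -124. ]
 [ 418.9 -193.4]]
[ 500.27905514 -182.10202126] -18.644338844673268 146.54113647358506
top railfront [ 458.9 -166.9] x in cradle -41.6 y 0.2 63.1
top railback [ 441.6 -160.9] x in cradle -59.9 y 0.2 65.4
top catchnose [ 542.7 -195.1] x in cradle 46.8 y 0.6 52.1
top catchback [ 547.8 -196.6] x in cradle 52.1 y 0.8 51.4
side railfront [ 460.  -167.1] x in cradle -43.0 y 1.3 61.3
side railback [ 442.4 -159.1] x in cradle -62.2 y 3.3 61.5
side catchnose [ 541.4 -195.9] x in cradle 43.3 y 0.1 50.4
side catchtop [ 547.5 -198.8] x in cradle 50.1 y -0.8 49.0
```

```bash
cat >> h.py <<'E'
from scipy.spatial.transform import Rotation as Ro
def togo(target,yaw=None):
    """tool-frame shift to world TCP target; yaw=wanted pack yaw in deg (tool x = -pack x)"""
    s=arm.read_state();R=Ro.from_quat(s["ee_rot"]).as_matrix()
    sh=R.T@(np.array(target,float)-s["position"])
    cur=np.degrees(np.arctan2(-R[1,0],-R[0,0]))
    spin=None if yaw is None else -((yaw-cur+180)%360-180)
    print("t",round(float(s["clock"]),2),"pos",s["position"].round(1),"packyaw",round(cur,1),"F",s["contact_force"].round(1),"T",s["wrist_torque"].round(2),"w",round(float(s["gripper_width"]),1),"tilt",R[:,2].round(3))
    print("shift",sh.round(1),"spin",spin)
E
python3 -c "
from h import *
togo([501.5,219.6,260],23.3)"
```

```text
t 0.1 pos [ 232.3 -580.1  403.7] packyaw 21.8 F [ 0.1 -0.3  0.7] T [ 0.03  0.01 -0.05] w 85.7 tilt [-0.001  0.002 -1.   ]
shift [-547.   642.1  145. ] spin -1.4929744833010261
```

```bash
python3 -m jog '[[[-35,41,0,0],[-74,87,0,0],[-113,132,0,0],[-152,178,0,0],[-190,223,0,0]]]' 85; python3 -c "
from h import *
togo([501.5,219.6,260],23.3)"
```

```text
clock: 0.72
position: [325.9, -300.6, 403.9]
ee_rot: [-0.189, 0.982, 0.001, -0.0]
contact_force: [1.4, 0.2, 0.0]
gripper_width: 85.1
t 0.72 pos [ 325.9 -300.6  403.9] packyaw 21.8 F [1.4 0.2 0. ] T [ 0.01 -0.09 -0.07] w 85.1 tilt [-0.001  0.002 -1.   ]
shift [-356.1  417.5  144.8] spin -1.5125276685627966
```

```bash
python3 -m jog '[[[-38,45,0,0],[-77,90,0,0],[-116,135,0,0],[-155,180,20,-1],[-190,223,40,-1.5]]]' 85; python3 -m jog '[[[-38,45,20,0],[-77,90,40,0],[-116,135,60,0],[-155,180,80,0],[-166,195,100,0]]]' 85;python3 -c "
from h import *
togo([501.5,219.6,260],23.3)"
```

```text
clock: 1.35
position: [419.6, -20.9, 364.2]
ee_rot: [-0.202, 0.979, 0.001, 0.0]
contact_force: [1.2, -0.1, 0.9]
gripper_width: 85.0
clock: 1.98
position: [495.5, 227.3, 263.7]
ee_rot: [-0.204, 0.979, 0.001, 0.001]
contact_force: [-0.5, -0.3, -0.9]
gripper_width: 85.3
t 1.98 pos [495.5 227.3 263.7] packyaw 23.5 F [-0.5 -0.3 -0.9] T [-0.13 -0.01  0.05] w 85.3 tilt [ 0.001  0.003 -1.   ]
shift [-2.4 -9.5  3.6] spin 0.20463802267326514
```

```bash
python3 -m jog '[[[-2,-9,4,0],[-2,-9,4,0],[-2.5,-9.5,25,0],[-2.5,-9.5,50,0],[-2.5,-9.5,50,0]]]' 85; python3 -c "
from h import *
togo([501.5,219.6,186],23.3)
p,d=arm.get_image('side');cv2.imwrite('pics/s1.png',cv2.resize(p[150:330,160:380],None,fx=3,fy=3))"
```

```text
clock: 2.6
position: [501.1, 218.2, 213.2]
ee_rot: [-0.203, 0.979, 0.001, -0.001]
contact_force: [0.0, 0.2, 0.1]
gripper_width: 85.0
t 2.6 pos [501.1 218.2 213.2] packyaw 23.4 F [0.  0.2 0.1] T [-0.04 -0.02 -0.03] w 85.0 tilt [-0.001  0.001 -1.   ]
shift [-0.9  1.1 27.2] spin 0.1060478831602154
```

View pics/s1.png

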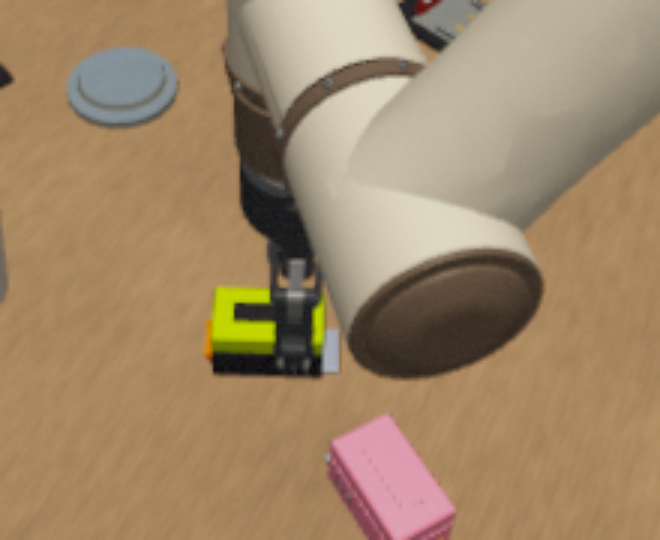

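The fingers straddle the pack, set toward its lip end at about (292,330) in the crop. The pink pack is clear.

```bash
python3 -m jog '[[[0,0,14,0],[0,0,27,0],[0,0,27,0],[0,0,27,0],[0,0,27,0]]]' 85; python3 -m jog '[[[0,0,0,0],[0,0,0,0],[0,0,0,0],[0,0,0,0],[0,0,0,0]]]' 30; python3 -c "
from h import *
togo([501.5,219.6,186],23.3)"
```

```text
clock: 3.28
position: [501.8, 219.0, 187.6]
ee_rot: [-0.203, 0.979, 0.001, 0.001]
contact_force: [-0.4, -0.2, -0.4]
gripper_width: 84.8
clock: 3.9
position: [502.0, 219.3, 188.0]
ee_rot: [-0.203, 0.979, 0.001, 0.001]
contact_force: [-1.6, 1.3, 4.3]
gripper_width: 45.4
t 3.9 pos [502.  219.3 188. ] packyaw 23.5 F [-1.6  1.3  4.3] T [ 0.25  0.35 -0.03] w 45.4 tilt [ 0.002  0.003 -1.   ]
shift [0.3 0.5 2. ] spin 0.1787233669118109
```

```bash
python3 -m jog '[[[0,0,-15,0],[0,0,-45,0],[0,0,-80,0],[0,0,-95,0],[0,0,-95,0]]]' 30; python3 -c "
from h import *
togo([520.3,-268.3,280],71.2)
p,d=arm.get_image('side');cv2.imwrite('pics/s2.png',cv2.resize(p[150:330,160:380],None,fx=3,fy=3))"
```

```text
clock: 4.53
position: [501.6, 218.8, 283.6]
ee_rot: [-0.203, 0.979, 0.002, 0.002]
contact_force: [-0.0, -0.1, -3.9]
gripper_width: 44.9
t 4.53 pos [501.6 218.8 283.6] packyaw 23.4 F [-0.  -0.1 -3.9] T [-0.05  0.12  0.03] w 44.9 tilt [ 0.003  0.005 -1.   ]
shift [ 176.7 -454.3    1.4] spin -47.7502664770972
```

View pics/s2.png

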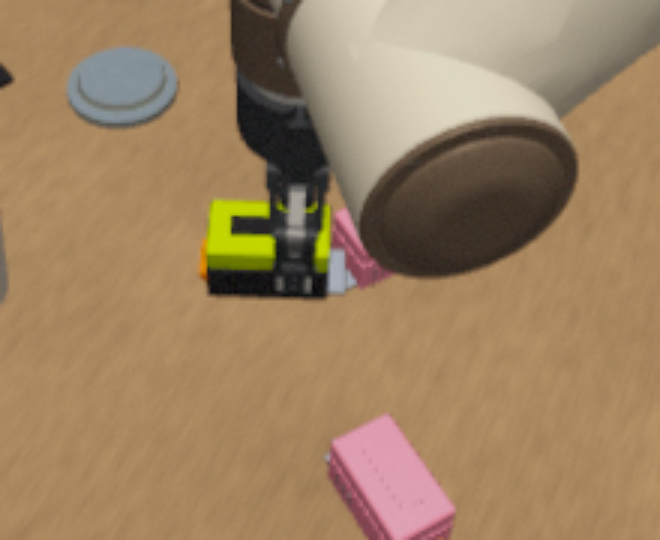

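The pack hangs level and is lifted clear. Now over to the cradle's side.

```bash
python3 -m jog '[[[21,-53,0,-8],[43,-109,0,-16],[65,-165,0,-24],[86,-221,0,-32],[108,-277,0,-40]]]' 30; python3 -c "
from h import *
togo([520.3,-268.3,250],71.2)"
```

```text
clock: 5.2
position: [511.7, -80.4, 279.7]
ee_rot: [-0.528, 0.849, 0.002, -0.0]
contact_force: [2.1, -0.1, -4.6]
gripper_width: 45.1
t 5.2 pos [511.7 -80.4 279.7] packyaw 63.7 F [ 2.1 -0.1 -4.6] T [ 0.   -0.23  0.01] w 45.1 tilt [-0.003  0.003 -1.   ]
shift [164.7 -91.   29.1] spin -7.490949268727292
```

```bash
python3 -m jog '[[[50,-28,0,-4],[100,-55,0,-7.5],[145,-80,0,-7.5],[165,-91,10,-7.5],[165,-91,20,-7.5]]]' 30; python3 -c "
from h import *
togo([520.3,-268.3,222],71.2)
for n in('side','top'):
  p,d=arm.get_image(n);np.save(f'pics/{n}3.npy',d);cv2.imwrite(f'pics/{n}3f.png',p)
  u=pix(n,[530,-235,40]).astype(int);print(u)
  cv2.imwrite(f'pics/{n}3.png',cv2.resize(p[max(0,u[1]-70):u[1]+70,u[0]-90:u[0]+90],None,fx=4,fy=4))"
```

```text
clock: 5.82
position: [519.3, -270.1, 256.5]
ee_rot: [-0.581, 0.814, 0.003, -0.001]
contact_force: [-0.3, 0.9, -3.6]
gripper_width: 45.3
t 5.83 pos [ 519.3 -270.1  256.5] packyaw 71.0 F [-0.3  0.9 -3.6] T [-0.01  0.02 -0.07] w 45.3 tilt [-0.006  0.004 -1.   ]
shift [-1.9 -0.6 34.5] spin -0.19273703468127223
[315 137]
[374 210]
```

View pics/side3.png

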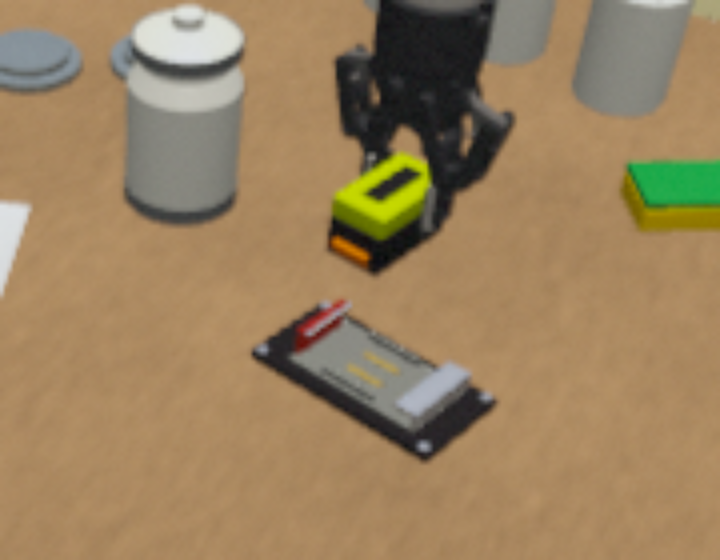

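View pics/top3.png

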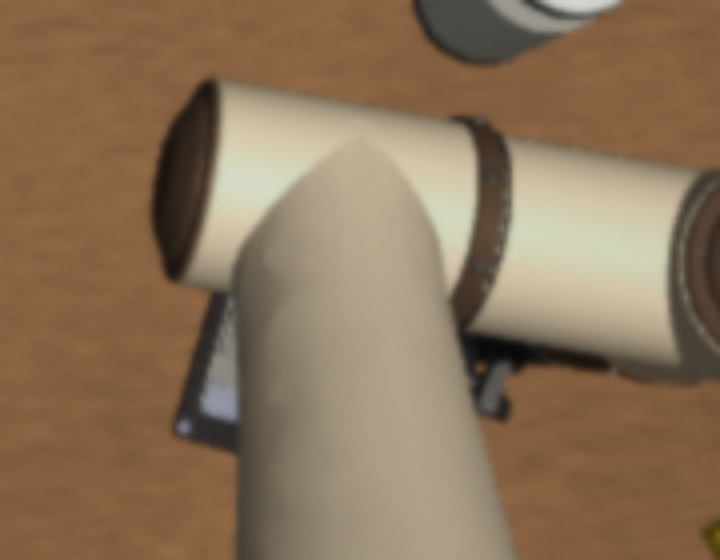

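```bash
cat >> h.py <<'E'
C0=np.array([499.2,-181.3]);YA=np.radians(-18.8);AX=np.array([np.cos(YA),np.sin(YA)]);AY=np.array([-AX[1],AX[0]])
def tocr(X): X=np.atleast_2d(X);return np.c_[(X[:,:2]-C0)@AX,(X[:,:2]-C0)@AY,X[:,2]]
def towd(a,b): return C0+a*AX+b*AY
E
python3 - <<'E'
from h import *
p=cv2.imread("pics/side3f.png");d=np.load("pics/side3.npy");W=cloud("side",p,d);h=cv2.cvtColor(p,cv2.COLOR_BGR2HSV)
m=np.zeros(d.shape,bool);m[100:140,300:340]=1
o=m&(h[...,0]>8)&(h[...,0]<20)&(h[...,1]>170)&(h[...,2]>150)
l=m&(h[...,0]>25)&(h[...,0]<40)&(h[...,1]>170)
for k in(o,l):
    q=tocr(W[k]);print(len(q),np.median(q,0).round(1),q.min(0).round(1),q.max(0).round(1))
E
```

```text
21 [ 45.1 -17.1  84.3] [ 32.8 -21.8  82.6] [ 61.1 -13.1  87.6]
311 [ 42.4 -41.9 115.8] [  21.7 -260.3   -2.8] [171.2 -17.2 138.3]
```

The pack's tail is over the catch's near end: foot at (315,137) in the full image, about cradle x=47, y=-17. Lowering towards contact.

```bash
python3 -m jog '[[[-2,0,10,0],[-2,0,20,0],[-2,0,28,0],[-2,0,31,0],[-2,0,31,0]]]' 30; python3 -m jog '[[[0,0,1,0],[0,0,2,0],[0,0,3,0],[0,0,4,0],[0,0,4,0]]]' 30;python3 -c "
from h import *
togo([520.3,-268.3,222],71.2)"
```

```text
clock: 6.55
position: [519.5, -266.1, 224.9]
ee_rot: [-0.582, 0.813, 0.005, -0.002]
contact_force: [-0.8, -1.0, -2.9]
gripper_width: 45.2
clock: 7.18
position: [519.5, -266.2, 221.4]
ee_rot: [-0.582, 0.813, 0.004, -0.002]
contact_force: [-0.4, 1.0, 0.3]
gripper_width: 45.4
t 7.17 pos [ 519.5 -266.2  221.4] packyaw 71.2 F [-0.4  1.   0.3] T [0.14 0.3  0.07] w 45.4 tilt [-0.009  0.005 -1.   ]
shift [ 1.7 -1.4 -0.6] spin -0.03047936292148279
```

```bash
python3 -m jog '[[[0,0,0.5,0],[0,0,1,0],[0,0,1.5,0],[0,0,2,0],[0,0,2,0]]]' 30; python3 -m jog '[[[0,0,0.5,0],[0,0,1,0],[0,0,1.5,0],[0,0,2,0],[0,0,2,0]]]' 30;python3 -c "
from h import *
togo([520.3,-268.3,222],71.2)"
```

```text
clock: 7.8
position: [519.5, -266.3, 220.9]
ee_rot: [-0.582, 0.813, 0.004, -0.002]
contact_force: [-4.2, 1.5, 9.6]
gripper_width: 45.2
clock: 8.43
position: [519.5, -266.4, 220.6]
ee_rot: [-0.583, 0.813, 0.004, -0.002]
contact_force: [-4.7, 1.2, 11.3]
gripper_width: 45.4
t 8.43 pos [ 519.5 -266.4  220.6] packyaw 71.3 F [-4.7  1.2 11.3] T [1.12 1.2  0.28] w 45.4 tilt [-0.008  0.003 -1.   ]
shift [ 1.6 -1.4 -1.4] spin 0.08610107716731363
```

```bash
python3 -m jog '[[[0,0,1,0],[0,0,2,0],[0,0,2,0],[0,0,2,0],[0,0,2,0]]]' 44.5; python3 -c "
from h import *
togo([520.3,-268.3,222],71.2)"
```

```text
clock: 9.05
position: [519.4, -266.5, 220.2]
ee_rot: [-0.583, 0.812, 0.003, -0.002]
contact_force: [-4.8, 1.1, 10.6]
gripper_width: 45.4
t 9.05 pos [ 519.4 -266.5  220.2] packyaw 71.3 F [-4.8  1.1 10.6] T [1.09 1.27 0.29] w 45.4 tilt [-0.008  0.003 -1.   ]
shift [ 1.4 -1.5 -1.8] spin 0.1456387577952114
```

```bash
python3 -m jog '[[[0,0,1,0],[0,0,2,0],[0,0,2,0],[0,0,2,0],[0,0,2,0]]]' 45.5; python3 -c "
from h import *
togo([520.3,-268.3,222],71.2)
p,d=arm.get_image('side');cv2.imwrite('pics/s4.png',cv2.resize(p[60:200,225:405],None,fx=4,fy=4))"
```

```text
clock: 9.68
position: [519.1, -267.0, 219.0]
ee_rot: [-0.583, 0.812, 0.003, -0.003]
contact_force: [-3.3, -1.8, 7.6]
gripper_width: 45.4
t 9.68 pos [ 519.1 -267.   219. ] packyaw 71.4 F [-3.3 -1.8  7.6] T [0.08 0.99 0.25] w 45.4 tilt [-0.008  0.002 -1.   ]
shift [ 0.9 -1.5 -3. ] spin 0.17099751749333336
```

View pics/s4.png

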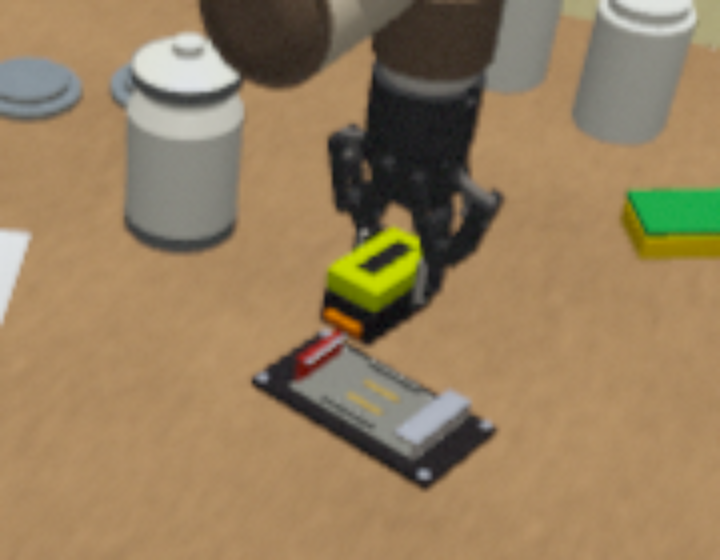

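Loosening the grip a little lets the pack pivot in the pads. Continuing gently.

```bash
python3 -m jog '[[[0,0,1,0],[0,0,2,0],[0,0,3,0],[0,0,3,0],[0,0,3,0]]]' 45.5; python3 -c "
from h import *
togo([520.3,-268.3,222],71.2)";python3 -m jog '[[[0,0,1,0],[0,0,2,0],[0,0,3,0],[0,0,3,0],[0,0,3,0]]]' 46; python3 -c "
from h import *
togo([520.3,-268.3,222],71.2)"
```

```text
clock: 10.35
position: [518.8, -267.8, 216.9]
ee_rot: [-0.584, 0.812, 0.003, -0.003]
contact_force: [-4.7, -2.0, 6.9]
gripper_width: 45.3
t 10.35 pos [ 518.8 -267.8  216.9] packyaw 71.4 F [-4.7 -2.   6.9] T [-0.3   1.2   0.16] w 45.3 tilt [-0.009  0.001 -1.   ]
shift [ 0.  -1.5 -5.1] spin 0.20165025113089996
clock: 10.98
position: [519.0, -267.7, 213.8]
ee_rot: [-0.584, 0.812, 0.003, -0.003]
contact_force: [-1.0, -1.5, -0.2]
gripper_width: 46.0
t 10.97 pos [ 519.  -267.7  213.8] packyaw 71.4 F [-1.  -1.5 -0.2] T [-0.17  0.14 -0.  ] w 46.0 tilt [-0.008  0.001 -1.   ]
shift [ 0.1 -1.4 -8.2] spin 0.2085408937033435
```

```bash
python3 -m jog '[[[0,0,1,0],[0,0,2,0],[0,0,3,0],[0,0,4,0],[0,0,4,0]]]' 45.6; python3 -c "
from h import *
togo([520.3,-268.3,222],71.2)
p,d=arm.get_image('side');np.save('pics/d5.npy',d);cv2.imwrite('pics/s5f.png',p);cv2.imwrite('pics/s5.png',cv2.resize(p[80:180,255:375],None,fx=6,fy=6,interpolation=cv2.INTER_CUBIC))"
```

```text
clock: 11.6
position: [519.0, -267.7, 212.9]
ee_rot: [-0.584, 0.812, 0.002, -0.003]
contact_force: [-5.5, 2.4, 17.1]
gripper_width: 45.6
t 11.6 pos [ 519.  -267.7  212.9] packyaw 71.5 F [-5.5  2.4 17.1] T [ 0.87  1.77 -0.13] w 45.6 tilt [-0.008 -0.    -1.   ]
shift [ 0.2 -1.3 -9.1] spin 0.2552973660150428
```

View pics/s5.png

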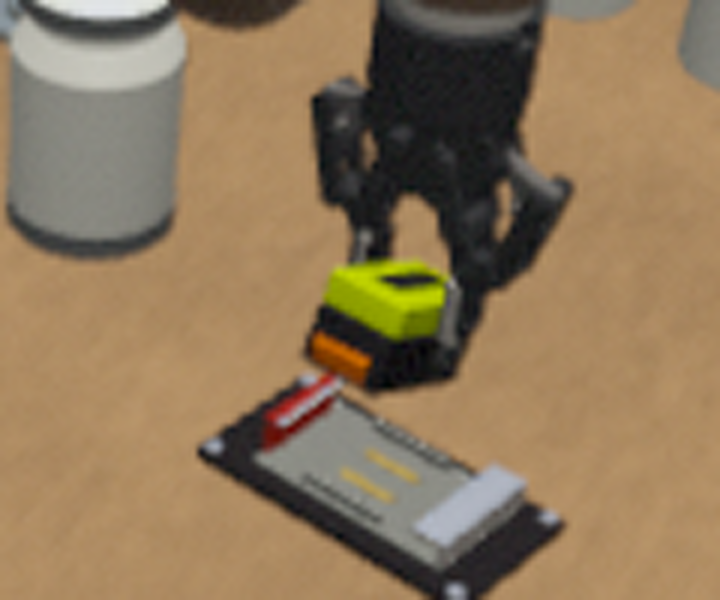

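```bash
cat > fit.py <<'E'
from h import *
def tilt(p,d,roi,n="side"):
    W=cloud(n,p,d);h=cv2.cvtColor(p,cv2.COLOR_BGR2HSV)
    m=np.zeros(d.shape,bool);x0,y0,x1,y1=roi;m[y0:y1,x0:x1]=1
    l=m&(h[...,0]>25)&(h[...,0]<40)&(h[...,1]>160)&(d>0)
    P=W[l];P=P[(abs(P-np.median(P,0))<70).all(1)]
    rng=np.random.default_rng(0);best=None;used=P;out=[]
    for k in range(2):
        best=None
        for _ in range(500):
            a=used[rng.choice(len(used),3,False)];nn=np.cross(a[1]-a[0],a[2]-a[0]);L=np.linalg.norm(nn)
            if L<50: continue
            nn/=L;i=abs((used-a[0])@nn)<1.5
            if best is None or i.sum()>best.sum():best=i
        Q=used[best];c=Q.mean(0);nn=np.linalg.svd(Q-c)[2][2];nn*=np.sign(nn[2])
        nc=np.array([nn[:2]@AX,nn[:2]@AY,nn[2]])
        print(len(Q),"centre cr",tocr(c).round(1),"normal cr",nc.round(3),"angle",np.degrees(np.arccos(nn[2])).round(1))
        used=used[~best]
        if len(used)<25:break
    o=m&(h[...,0]>8)&(h[...,0]<20)&(h[...,1]>170)&(h[...,2]>120)
    if o.sum():print("foot",tocr(np.median(W[o],0)).round(1))
E
python3 -c "
from fit import *
tilt(cv2.imread('pics/s5f.png'),np.load('pics/d5.npy'),(300,115,340,150))
tilt(cv2.imread('pics/side3f.png'),np.load('pics/side3.npy'),(300,90,345,140))"
```

```text
79 centre cr [[ 46.4 -61.1  69.5]] normal cr [ 0.003 -0.379  0.925] angle 22.3
45 centre cr [[ 44.9 -32.6  71.1]] normal cr [-0.01   0.946  0.325] angle 71.0
foot [[ 45.7 -18.8  50.3]]
154 centre cr [[ 46.4 -52.1 116.9]] normal cr [-0.015  0.016  1.   ] angle 1.3
46 centre cr [[ 46.2 -49.6 114.1]] normal cr [-0.037  0.015  0.999] angle 2.3
foot [[ 47.3 -17.1  84.2]]
```

Tilt is now about 19–22°, and the force has risen to about 20 N, so the lip is probably on the table. I'll clamp the pack here, lift and re-measure.

```bash
python3 -m jog '[[[0,0,0,0],[0,0,0,0],[0,0,0,0],[0,0,-5,0],[0,0,-15,0]]]' 30; python3 -m jog '[[[0,0,-10,0],[0,0,-25,0],[0,0,-35,0],[0,0,-35,0],[0,0,-35,0]]]' 30; python3 -c "
from fit import *
togo([520.3,-268.3,222],71.2)
p,d=arm.get_image('side');np.save('pics/d6.npy',d);cv2.imwrite('pics/s6f.png',p);cv2.imwrite('pics/s6.png',cv2.resize(p[60:180,245:385],None,fx=5,fy=5,interpolation=cv2.INTER_CUBIC))
tilt(p,d,(290,90,350,150))"
```

```text
clock: 12.28
position: [518.7, -267.5, 226.7]
ee_rot: [-0.584, 0.812, 0.004, -0.004]
contact_force: [-0.7, 0.6, -4.0]
gripper_width: 44.8
clock: 12.9
position: [518.8, -267.4, 261.5]
ee_rot: [-0.584, 0.812, 0.004, -0.004]
contact_force: [0.1, -0.6, -3.5]
gripper_width: 44.7
t 12.9 pos [ 518.8 -267.4  261.5] packyaw 71.4 F [ 0.1 -0.6 -3.5] T [-0.03  0.01  0.08] w 44.7 tilt [-0.011  0.001 -1.   ]
shift [ 0.2 -2.2 39.5] spin 0.219428162504272
83 centre cr [[ 45.3 -59.8 117.8]] normal cr [ 0.017 -0.377  0.926] angle 22.2
40 centre cr [[ 44.3 -31.6 119.2]] normal cr [0.019 0.983 0.183] angle 79.5
foot [[ 43.2 -18.3  99.1]]
```

View pics/s6.png

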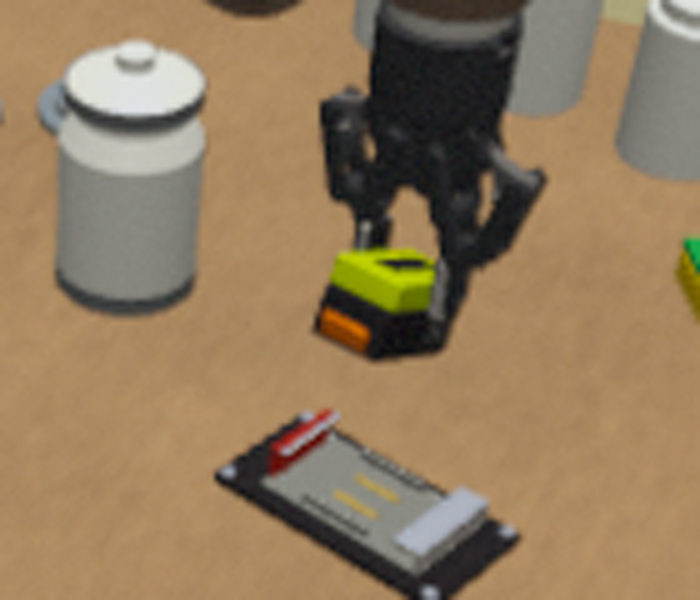

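```bash
cat > pl.py <<'E'
from h import *
def rayx(uv,xc,n="side"):
    c=arm.camera_params(n);K,R,t=c["mtx"],c["R"],c["t"]
    dv=R.T@np.linalg.inv(K)@np.array([uv[0],uv[1],1.]);o=-R.T@t
    a=(xc-(o[:2]-C0)@AX)/(dv[:2]@AX);return tocr(o+a*dv)[0]
E
python3 - <<'E'
from pl import *
f=lambda a:((a[0]+.5)/5-.5+245,(a[1]+.5)/5-.5+60)
s=tocr(arm.read_state()["position"])[0];print("tcp",s)
w=23
for xc in(s[0]-2,s[0],s[0]+2):
  for k,a,dx in(("botL(+x)",(317,330),w),("botR(-x)",(373,358),-w),("topL",(340,250),w),("topR",(402,280),-w),("toplipR",(438,270),-w)):
    print(xc,k,rayx(f(a),xc+dx).round(1))
E
```

```text
tcp [ 46.24388053 -75.25170357 261.28339897]
44.243880533705976 botL(+x) [ 67.2 -25.1  81.2]
44.243880533705976 botR(-x) [ 21.2 -15.7  90.5]
44.243880533705976 topL [ 67.2 -36.8 129.2]
44.243880533705976 topR [ 21.2 -31.9 133.9]
44.243880533705976 toplipR [ 21.2 -67.2 123.9]
46.243880533705976 botL(+x) [ 69.2 -28.   78.7]
46.243880533705976 botR(-x) [ 23.2 -18.9  87.8]
46.243880533705976 topL [ 69.2 -39.8 126.9]
46.243880533705976 topR [ 23.2 -35.1 131.4]
46.243880533705976 toplipR [ 23.2 -70.6 121.4]
48.243880533705976 botL(+x) [ 71.2 -30.9  76.3]
48.243880533705976 botR(-x) [ 25.2 -22.1  85.1]
48.243880533705976 topL [ 71.2 -42.8 124.6]
48.243880533705976 topR [ 25.2 -38.3 129. ]
48.243880533705976 toplipR [ 25.2 -74.  118.8]
```

Run:
```python
import cv2
p=cv2.imread('pics/s6f.png');cv2.imwrite('pics/s6z.png',cv2.resize(p[100:140,300:345],None,fx=14,fy=14,interpolation=cv2.INTER_CUBIC))
```

```text
(no output)
```

View pics/s6z.png

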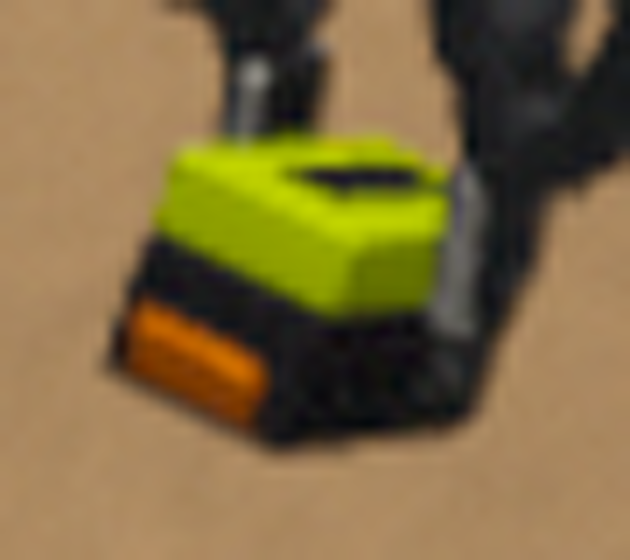

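Run:
```python
from h import *
from scipy.optimize import least_squares
c=arm.camera_params("side")
pts=np.array([[40,-23,0],[40,23,0],[40,-23,48],[40,23,48.]])
z=np.array([[115,365],[270,445],[178,155],[350,240.]]);uv=(z+.5)/14-.5+[300,100]
yaw=np.radians(71.3)
def model(q):
    tl=q[3];th=q[4] if len(q)>4 else 0
    # pack: lip tip at origin
    P=pts+[52,0,0]
    R=Ro.from_euler('ZYX',[yaw,-tl,th]).as_matrix()
    W=P@R.T+q[:3]
    C=W@c["R"].T+c["t"];I=C@c["mtx"].T;return I[:,:2]/I[:,2:]
q0=[490,-297,52,.38]
for free in(4,5):
    r=least_squares(lambda q:(model(q)-uv).ravel(),q0+[0]*(free-4))
    print("lip cr",tocr(r.x[:3]).round(1),np.degrees(r.x[3:]).round(1),"res px",r.fun.round(2))
# fixed tilt & cradle x
tc=tocr(arm.read_state()["position"])[0]
def f(q):
    w=towd(tc[0],q[0]);return (model([w[0],w[1],q[1],np.radians(22)])-uv).ravel()
r=least_squares(f,[-104,52]);print(tc.round(1),"lip y,z",r.x.round(1),r.fun.round(2))
```

```text
lip cr [[  93.9 -180.3   -7.5]] [19.8] res px [-0.35 -0.46  0.29  0.13  0.14  0.12 -0.09  0.2 ]
lip cr [[  95.9 -182.5  -13. ]] [21.6  1.2] res px [-0.36 -0.24  0.34  0.02  0.1   0.24 -0.09 -0.03]
[ 46.2 -75.3 261.3] lip y,z [-105.5   48.2] [-1.29 -0.    0.46  1.2   0.01 -0.85  0.96 -0.2 ]
```

```bash
python3 -c "
from h import *
w=towd(1,0);togo([w[0],w[1],265],-18.8)"
```

```text
t 12.95 pos [ 518.7 -267.4  261.3] packyaw 71.4 F [-0.  -0.2 -3.8] T [-0.05 -0.03 -0.  ] w 45.2 tilt [-0.012  0.001 -1.   ]
shift [-75.4  45.   -3.4] spin 90.22194557036096
```

```bash
python3 -m jog '[[[-8,5,-10,10],[-16,10,-20,20],[-28,17,-20,30],[-40,25,-20,40],[-52,32,-20,50]]]' 30; python3 -c "
from h import *
w=towd(1,0);togo([w[0],w[1],265],-18.8)"
```

```text
clock: 13.58
position: [504.8, -207.5, 280.9]
ee_rot: [-0.183, 0.983, 0.002, -0.006]
contact_force: [-0.2, -0.2, -3.8]
gripper_width: 44.8
t 13.57 pos [ 504.8 -207.5  280.9] packyaw 21.1 F [-0.2 -0.2 -3.8] T [-0.02 -0.04 -0.  ] w 44.8 tilt [-0.013  0.002 -1.   ]
shift [-5.1 25.7 16. ] spin 39.87685341083437
```

```bash
python3 -m jog '[[[-1,7,0,10],[-2,14,0,20],[-4,20,0,30],[-5,26,0,40],[-5,26,5,40]]]' 30; python3 -c "
from fit import *
w=towd(1,0);togo([w[0],w[1],235],-18.8)
for n in('side','top'):
  p,d=arm.get_image(n);np.save(f'pics/{n}7.npy',d);cv2.imwrite(f'pics/{n}7f.png',p)
  u=pix(n,[500,-180,40]).astype(int);print(u)
  cv2.imwrite(f'pics/{n}7.png',cv2.resize(p[u[1]-60:u[1]+60,u[0]-70:u[0]+70],None,fx=5,fy=5,interpolation=cv2.INTER_CUBIC))
  if n=='side':tilt(p,d,(u[0]-60,u[1]-60,u[0]+60,u[1]+60))"
```

```text
clock: 14.2
position: [500.0, -181.2, 275.8]
ee_rot: [0.163, 0.987, -0.0, -0.007]
contact_force: [0.5, -0.4, -4.1]
gripper_width: 44.8
t 14.2 pos [ 500.  -181.2  275.8] packyaw -18.8 F [ 0.5 -0.4 -4.1] T [ 0.02 -0.01  0.05] w 44.8 tilt [-0.013  0.002 -1.   ]
shift [-0.8 -0.2 40.7] spin 0.023695374702043637
[318 151]
118 centre cr [[-15.9  -1.9 119.3]] normal cr [-0.397 -0.009  0.918] angle 23.4
56 centre cr [[  4.4  22.1 119.2]] normal cr [-0.067 -0.988  0.14 ] angle 82.0
foot [[ 57.8   9.5 112.6]]
[353 222]
```

View pics/side7.png

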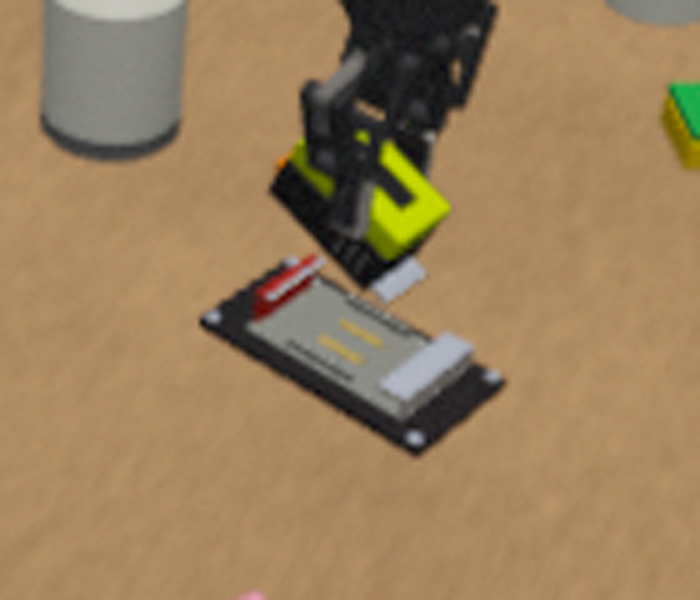

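View pics/top7.png

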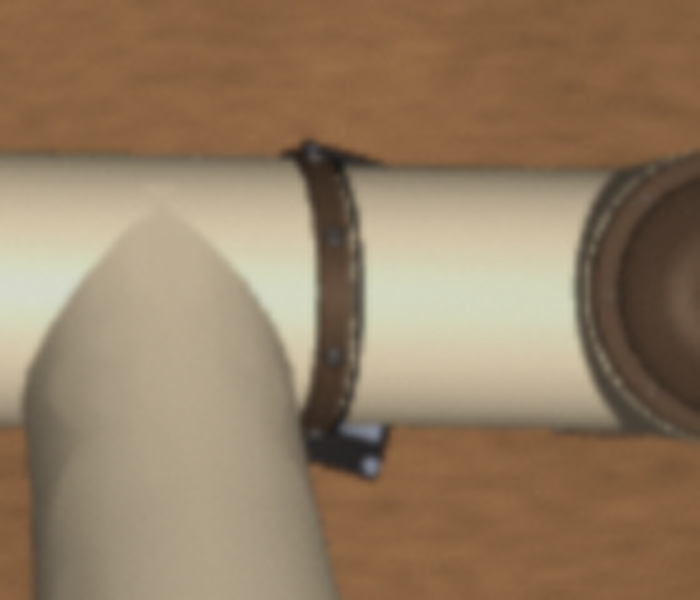

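```bash
python3 - <<'E'
from h import *
def rayy(uv,yc,n="side"):
    c=arm.camera_params(n);K,R,t=c["mtx"],c["R"],c["t"]
    dv=R.T@np.linalg.inv(K)@np.array([uv[0],uv[1],1.]);o=-R.T@t
    a=(yc-(o[:2]-C0)@AY)/(dv[:2]@AY);return tocr(o+a*dv)[0]
f=lambda a:((a[0]+.5)/5-.5+248,(a[1]+.5)/5-.5+91)
print("tcp",tocr(arm.read_state()["position"]).round(1))
for k,a,y in(("lip near",(388,299),18),("lip far",(426,273),-18),("lip mid",(407,286),0),("tail bot near",(272,188),23),("front bot near",(367,286),23),("railL",(382,385),32),("railR",(448,334),-32),("railbackL",(405,401),32),("railbackR",(472,349),-32)):
    print(k,rayy(f(a),y).round(1), rayy(f(a),y-1.5).round(1))
E
python3 - <<'E'
import cv2
p=cv2.imread('pics/side7f.png');cv2.imwrite('pics/s7z.png',cv2.resize(p[110:180,295:350],None,fx=8,fy=8,interpolation=cv2.INTER_CUBIC))
E
```

```text
tcp [[  0.5   0.  275. ]]
lip near [-28.6  18.   70.4] [-27.8  16.5  69.1]
lip far [-28.  -18.   67.9] [-27.1 -19.5  66.6]
lip mid [-28.2  -0.   69. ] [-27.3  -1.5  67.7]
tail bot near [ 52.7  23.  103.9] [ 53.8  21.5 102.6]
front bot near [-17.3  23.   75.7] [-16.4  21.5  74.3]
railL [-43.1  32.   26.3] [-42.2  30.5  24.8]
railR [-41.7 -32.   24.1] [-40.9 -33.5  22.7]
railbackL [-59.1  32.   24.7] [-58.2  30.5  23.2]
railbackR [-58.5 -32.   23.1] [-57.7 -33.5  21.8]
```

View pics/s7z.png

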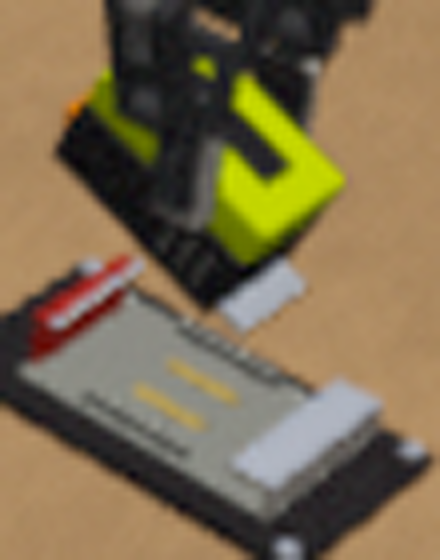

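The pack is aligned, with its tail up about 22–23°. The lip tip at crop (407,286) is at cradle x≈-28, about 14 mm inside the rail edge (≈-42). Lowering.

```bash
python3 -m jog '[[[0,0,10,0],[0,0,22,0],[0,0,33,0],[0,0,43,0],[0,0,43,0]]]' 30; python3 -c "
from h import *
w=towd(1,0);togo([w[0],w[1],225],-18.8)"; python3 -m jog '[[[0,0,1,0],[0,0,2,0],[0,0,3,0],[0,0,4,0],[0,0,4,0]]]' 30; python3 -c "
from h import *
w=towd(1,0);togo([w[0],w[1],225],-18.8)"
```

```text
clock: 14.92
position: [498.7, -181.3, 230.8]
ee_rot: [0.163, 0.987, -0.0, -0.009]
contact_force: [0.0, 0.5, -3.7]
gripper_width: 44.7
t 14.93 pos [ 498.7 -181.3  230.8] packyaw -18.8 F [ 0.   0.5 -3.7] T [0.03 0.02 0.03] w 44.7 tilt [-0.018  0.002 -1.   ]
shift [-1.5  0.2  5.8] spin 0.0227607514394208
clock: 15.55
position: [498.6, -181.4, 226.8]
ee_rot: [0.163, 0.987, -0.0, -0.009]
contact_force: [0.4, 0.4, -3.3]
gripper_width: 45.1
t 15.55 pos [ 498.6 -181.4  226.8] packyaw -18.8 F [ 0.4  0.4 -3.3] T [ 0.03 -0.01  0.06] w 45.1 tilt [-0.018  0.002 -1.   ]
shift [-1.6  0.3  1.8] spin 0.019335678814769608
```

```bash
python3 -m jog '[[[0,0,1,0],[0,0,1.5,0],[0,0,2,0],[0,0,2.5,0],[0,0,2.5,0]]]' 30; python3 -m jog '[[[0,0,0.5,0],[0,0,1,0],[0,0,1.5,0],[0,0,1.5,0],[0,0,1.5,0]]]' 30; python3 -c "
from h import *
w=towd(1,0);togo([w[0],w[1],225],-18.8)"
```

```text
clock: 16.18
position: [498.9, -181.2, 224.9]
ee_rot: [0.163, 0.987, -0.0, -0.009]
contact_force: [-0.1, 2.5, 1.8]
gripper_width: 45.0
clock: 16.8
position: [499.1, -181.2, 224.6]
ee_rot: [0.163, 0.987, -0.0, -0.008]
contact_force: [-1.1, 3.6, 9.0]
gripper_width: 45.0
t 16.8 pos [ 499.1 -181.2  224.6] packyaw -18.7 F [-1.1  3.6  9. ] T [ 1.35  0.88 -0.06] w 45.0 tilt [-0.016  0.002 -1.   ]
shift [-1.2 -0.1 -0.5] spin 0.06592892454054322
```

```bash
python3 -m jog '[[[0,0,-0.5,0],[0,0,-1,0],[0,0,-1.3,0],[0,0,-1.3,0],[0,0,-1.3,0]]]' 30; python3 -c "
from h import *
w=towd(1,0);togo([w[0],w[1],225],-18.8)
p,d=arm.get_image('side');cv2.imwrite('pics/s8f.png',p);cv2.imwrite('pics/s8z.png',cv2.resize(p[120:190,290:350],None,fx=8,fy=8,interpolation=cv2.INTER_CUBIC))"
```

```text
clock: 17.42
position: [498.9, -181.2, 225.4]
ee_rot: [0.163, 0.987, -0.0, -0.009]
contact_force: [-0.2, 2.3, -3.6]
gripper_width: 44.8
t 17.43 pos [ 498.9 -181.2  225.4] packyaw -18.7 F [-0.2  2.3 -3.6] T [ 0.79 -0.14 -0.04] w 44.8 tilt [-0.017  0.002 -1.   ]
shift [-1.3 -0.   0.3] spin 0.055365168724165414
```

View pics/s8z.png

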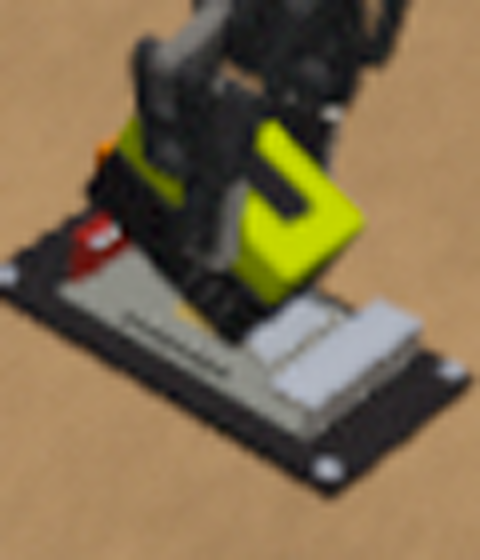

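The lip is on the floor just inside the rail at (300,335). The sideways force, +2.3 N in y, says it touches the far cheek, so I'll ease over by about 1.5 mm.

```bash
python3 -m jog '[[[0,0.5,0,0],[0,1,0,0],[0,1.5,0,0],[0,1.5,0,0],[0,1.5,0,0]]]' 30; python3 -c "
from h import *
w=towd(1,0);togo([w[0],w[1],225],-18.8)"
```

```text
clock: 18.1
position: [499.4, -179.8, 225.5]
ee_rot: [0.163, 0.987, -0.001, -0.009]
contact_force: [-0.4, -0.1, -3.4]
gripper_width: 45.0
t 18.1 pos [ 499.4 -179.8  225.5] packyaw -18.7 F [-0.4 -0.1 -3.4] T [ 0.03  0.05 -0.02] w 45.0 tilt [-0.017  0.002 -1.   ]
shift [-1.3 -1.5  0.5] spin 0.05827584148198639
```

```bash
python3 -m jog '[[[3,0,0,0],[6,0,0,0],[9,0,0,0],[12,0,0,0],[14,0,0,0]]]' 30; python3 -c "
from h import *
w=towd(1,0);togo([w[0],w[1],225],-18.8)"; python3 -m jog '[[[0.5,0,0,0],[1,0,0,0],[2,0,0,0],[3,0,0,0],[3,0,0,0]]]' 30; python3 -c "
from h import *
w=towd(1,0);togo([w[0],w[1],225],-18.8)"
```

```text
clock: 18.73
position: [485.9, -175.2, 225.8]
ee_rot: [0.163, 0.987, -0.001, -0.009]
contact_force: [0.2, -0.3, -4.0]
gripper_width: 45.1
t 18.73 pos [ 485.9 -175.2  225.8] packyaw -18.7 F [ 0.2 -0.3 -4. ] T [ 0.06 -0.03  0.05] w 45.1 tilt [-0.017  0.002 -1.   ]
shift [-15.5  -1.5   0.5] spin 0.06369292531158521
clock: 19.35
position: [483.0, -174.3, 225.8]
ee_rot: [0.163, 0.987, -0.001, -0.009]
contact_force: [0.4, -0.2, -2.8]
gripper_width: 45.0
t 19.35 pos [ 483.  -174.3  225.8] packyaw -18.7 F [ 0.4 -0.2 -2.8] T [ 0.03 -0.01  0.02] w 45.0 tilt [-0.017  0.002 -1.   ]
shift [-18.6  -1.5   0.5] spin 0.05971807998031409
```

```bash
python3 -m jog '[[[0.5,0,0,0],[1,0,0,0],[2,0,0,0],[2.5,0,0,0],[2.5,0,0,0]]]' 30; python3 -m jog '[[[0.5,0,0,0],[1,0,0,0],[1.5,0,0,0],[2,0,0,0],[2,0,0,0]]]' 30;  python3 -c "
from h import *
w=towd(1,0);togo([w[0],w[1],225],-18.8)
p,d=arm.get_image('side');cv2.imwrite('pics/s9f.png',p);cv2.imwrite('pics/s9z.png',cv2.resize(p[120:190,290:350],None,fx=8,fy=8,interpolation=cv2.INTER_CUBIC))"
```

```text
clock: 19.98
position: [480.7, -173.5, 225.9]
ee_rot: [0.163, 0.987, -0.0, -0.009]
contact_force: [0.3, -0.4, -2.5]
gripper_width: 45.0
clock: 20.6
position: [479.7, -172.9, 226.4]
ee_rot: [0.163, 0.987, -0.001, -0.007]
contact_force: [3.6, -2.0, -3.1]
gripper_width: 44.8
t 20.6 pos [ 479.7 -172.9  226.4] packyaw -18.7 F [ 3.6 -2.  -3.1] T [-0.71 -1.32  0.03] w 44.8 tilt [-0.014  0.001 -1.   ]
shift [-22.2  -1.7   1.1] spin 0.09380023932754966
```

View pics/s9z.png

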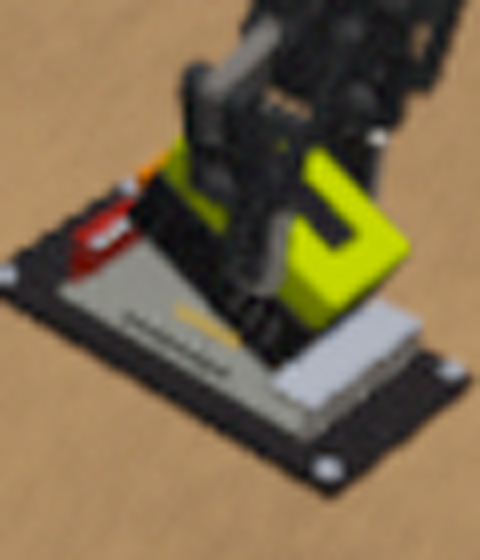

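```bash
python3 -m jog '[[[0,0,0.7,0],[0,0,1,0],[-1,0,2,0],[-2.5,0,3,0],[-4,0,4,0]]]' 45.7; python3 -c "
from fit import *
w=towd(1,0);togo([w[0],w[1],225],-18.8)
p,d=arm.get_image('side');cv2.imwrite('pics/s10z.png',cv2.resize(p[120:190,290:350],None,fx=8,fy=8,interpolation=cv2.INTER_CUBIC))
tilt(p,d,(300,120,350,175))"
```

```text
clock: 21.28
position: [483.6, -174.2, 222.6]
ee_rot: [0.162, 0.987, -0.0, -0.007]
contact_force: [1.9, 0.6, 2.7]
gripper_width: 45.7
t 21.27 pos [ 483.6 -174.2  222.6] packyaw -18.7 F [1.9 0.6 2.7] T [ 0.29 -0.42 -0.04] w 45.7 tilt [-0.014  0.001 -1.   ]
shift [-18.   -1.8  -2.6] spin 0.09695621768170781
104 centre cr [[-36.2  -2.   67.5]] normal cr [-0.324 -0.044  0.945] angle 19.1
53 centre cr [[-18.1  23.4  67.6]] normal cr [-0.029 -0.998  0.063] angle 86.4
foot [[37.8 13.9 58.1]]
```

View pics/s10z.png

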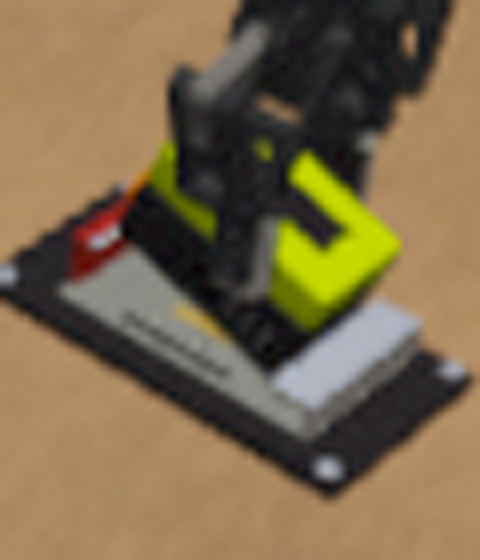

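The tail is coming down under control (22°→19°), with the lip still under the rail.

```bash
python3 -m jog '[[[-0.5,0,1,0],[-1,0,2,0],[-1.5,0,3,0],[-2,0,4,0],[-2,0,4,0]]]' 45.8; python3 -c "
from fit import *
w=towd(1,0);togo([w[0],w[1],225],-18.8)
p,d=arm.get_image('side');cv2.imwrite('pics/s11z.png',cv2.resize(p[120:190,290:350],None,fx=8,fy=8,interpolation=cv2.INTER_CUBIC))
tilt(p,d,(300,120,350,175))"
```

```text
clock: 21.95
position: [486.7, -175.1, 219.1]
ee_rot: [0.162, 0.987, -0.001, -0.005]
contact_force: [4.6, -1.4, 4.8]
gripper_width: 45.8
t 21.95 pos [ 486.7 -175.1  219.1] packyaw -18.7 F [ 4.6 -1.4  4.8] T [-0.45 -1.14  0.04] w 45.8 tilt [-0.01  0.   -1.  ]
shift [-14.8  -1.9  -6. ] spin 0.1418824302770645
105 centre cr [[-30.7  -0.4  65.9]] normal cr [-0.248 -0.014  0.969] angle 14.4
60 centre cr [[-9.3 23.6 63.8]] normal cr [-0.023 -0.994  0.11 ] angle 83.7
foot [[ 72.6 -30.2   9.1]]
```

View pics/s11z.png

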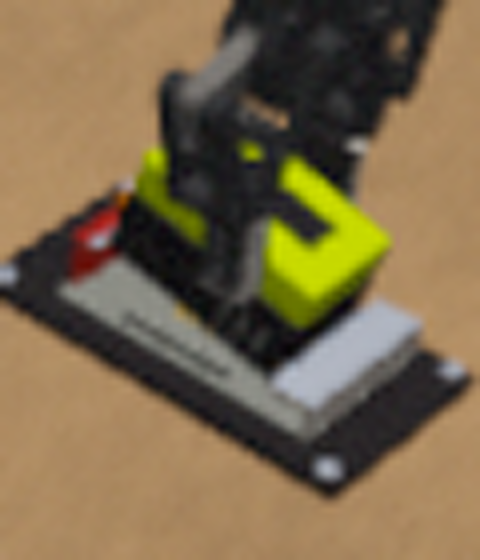

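```bash
python3 -m jog '[[[-1,0,1,0],[-2,0,2,0],[-2.5,0,3,0],[-3,0,4,0],[-3,0,4,0]]]' 45.8; python3 -c "
from fit import *
w=towd(1,0);togo([w[0],w[1],225],-18.8)
p,d=arm.get_image('side');cv2.imwrite('pics/s12z.png',cv2.resize(p[120:190,290:350],None,fx=8,fy=8,interpolation=cv2.INTER_CUBIC))
tilt(p,d,(300,120,350,175))"
```

```text
clock: 22.62
position: [489.5, -176.0, 215.8]
ee_rot: [0.162, 0.987, -0.001, -0.005]
contact_force: [2.2, -0.0, 10.1]
gripper_width: 45.7
t 22.62 pos [ 489.5 -176.   215.8] packyaw -18.6 F [ 2.2 -0.  10.1] T [-0.09 -0.38 -0.03] w 45.7 tilt [-0.01  0.   -1.  ]
shift [-11.8  -1.9  -9.3] spin 0.16475423894155483
108 centre cr [[-26.6  -0.6  64.3]] normal cr [-0.167  0.001  0.986] angle 9.6
55 centre cr [[-5.6 23.9 63.3]] normal cr [-0.015 -0.992  0.126] angle 82.7
```

View pics/s12z.png

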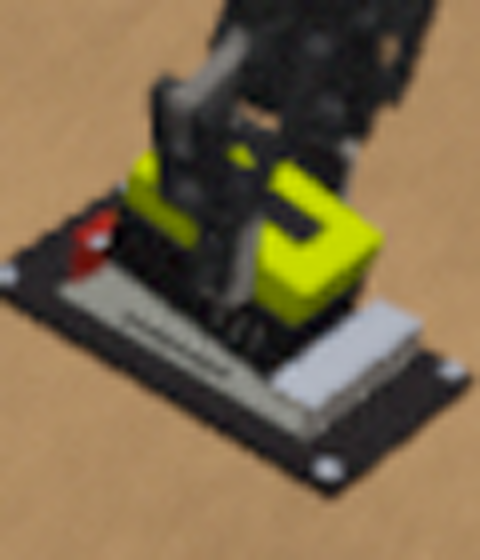

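At 9.6°, the foot is about at the catch. I'll let go here and push down at the tail with closed fingertips, where the least force is needed.

```bash
python3 -m jog '[[[0,0,0,0],[0,0,0,0],[0,0,-5,0],[0,0,-20,0],[0,0,-45,0]]]' 62; python3 -c "
from fit import *
w=towd(28,0);togo([w[0],w[1],250],-18.8)
p,d=arm.get_image('side');cv2.imwrite('pics/s13f.png',p);np.save('pics/d13.npy',d);cv2.imwrite('pics/s13z.png',cv2.resize(p[120:190,290:350],None,fx=8,fy=8,interpolation=cv2.INTER_CUBIC))
tilt(p,d,(300,120,350,175))"
```

```text
clock: 23.3
position: [489.7, -176.0, 261.4]
ee_rot: [0.162, 0.987, -0.001, -0.006]
contact_force: [0.4, 0.8, 0.2]
gripper_width: 61.9
t 23.3 pos [ 489.7 -176.   261.4] packyaw -18.6 F [0.4 0.8 0.2] T [-0.02 -0.05  0.01] w 61.9 tilt [-0.012  0.    -1.   ]
shift [-38.8  -2.   11. ] spin 0.1600891020268591
172 centre cr [[-10.5   6.2  65.1]] normal cr [-0.089  0.01   0.996] angle 5.1
82 centre cr [[-5.9 23.5 56.2]] normal cr [-0.016 -0.995  0.096] angle 84.5
```

View pics/s13z.png

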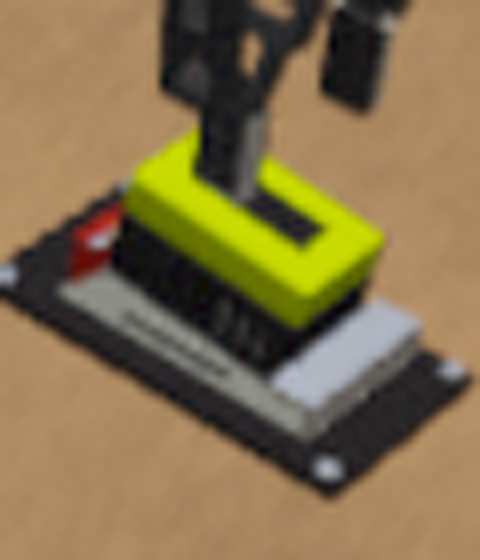

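The pack is let go. Its lip is under the rail and its foot rests on the catch, tilted about 5°. Closing the fingers and moving over the tail.

```bash
python3 -m jog '[[[-8,-0.5,-3,0],[-18,-1,-3,0],[-28,-1.5,-3,0],[-37,-2,-2,0],[-37,-2,0,0]]]' 0; python3 -m jog '[[[0,0,3,0],[0,0,7,0],[0,0,11,0],[0,0,15,0],[0,0,15,0]]]' 0; python3 -c "
from h import *
w=towd(26,0);togo([w[0],w[1],241],-18.8)"
```

```text
clock: 23.98
position: [526.1, -190.2, 264.5]
ee_rot: [0.162, 0.987, -0.001, -0.002]
contact_force: [-1.0, 0.3, -0.4]
gripper_width: -0.2
clock: 24.6
position: [525.9, -190.1, 249.1]
ee_rot: [0.162, 0.987, -0.001, -0.003]
contact_force: [0.9, 0.8, 0.7]
gripper_width: -0.2
t 24.6 pos [ 525.9 -190.1  249.1] packyaw -18.6 F [0.9 0.8 0.7] T [ 0.03  0.03 -0.08] w -0.2 tilt [-0.006 -0.001 -1.   ]
shift [ 2.1 -0.2  8.1] spin 0.2105556284170973
```

```bash
python3 -m jog '[[[1,0,1.5,0],[1,0,3,0],[1,0,4.5,0],[1,0,6,0],[1,0,6,0]]]' 0; python3 -m jog '[[[0,0,0.6,0],[0,0,1.2,0],[0,0,1.8,0],[0,0,2.5,0],[0,0,2.5,0]]]' 0; python3 -c "
from h import *
w=towd(26,0);togo([w[0],w[1],241],-18.8)"
```

```text
clock: 25.22
position: [524.9, -189.8, 243.0]
ee_rot: [0.161, 0.987, -0.001, -0.003]
contact_force: [0.4, 0.1, 0.6]
gripper_width: -0.1
clock: 25.85
position: [525.4, -189.9, 241.1]
ee_rot: [0.161, 0.987, -0.001, -0.002]
contact_force: [0.2, -0.4, 4.8]
gripper_width: -0.0
t 25.85 pos [ 525.4 -189.9  241.1] packyaw -18.6 F [ 0.2 -0.4  4.8] T [-0.19 -0.25  0.  ] w -0.0 tilt [-0.004 -0.002 -1.   ]
shift [ 1.6 -0.3  0.1] spin 0.2329094565814671
```

Contact on the pack top at the tail (241 mm, 4.8 N). Pushing down in small steps.

```bash
python3 -m jog '[[[0,0,0.5,0],[0,0,0.9,0],[0,0,1.3,0],[0,0,1.7,0],[0,0,1.7,0]]]' 0; python3 -m jog '[[[0,0,0.5,0],[0,0,1,0],[0,0,1.5,0],[0,0,2,0],[0,0,2,0]]]' 0; python3 -c "
from h import *
w=towd(26,0);togo([w[0],w[1],233],-18.8)"
```

```text
clock: 26.48
position: [525.9, -190.0, 239.5]
ee_rot: [0.161, 0.987, -0.001, -0.001]
contact_force: [2.1, -1.3, 4.4]
gripper_width: 0.0
clock: 27.1
position: [525.4, -190.0, 237.0]
ee_rot: [0.161, 0.987, -0.001, -0.002]
contact_force: [-0.8, -0.2, 0.2]
gripper_width: -0.3
t 27.1 pos [ 525.4 -190.   237. ] packyaw -18.6 F [-0.8 -0.2  0.2] T [ 0.01  0.04 -0.01] w -0.3 tilt [-0.004 -0.001 -1.   ]
shift [ 1.6 -0.2  4. ] spin 0.22103550309844877
```

```bash
python3 -c "
from fit import *
p,d=arm.get_image('side');cv2.imwrite('pics/s14f.png',p);np.save('pics/d14.npy',d);cv2.imwrite('pics/s14z.png',cv2.resize(p[120:190,290:350],None,fx=8,fy=8,interpolation=cv2.INTER_CUBIC))
tilt(p,d,(300,120,350,175))"
```

```text
158 centre cr [[-7.8  5.1 60.1]] normal cr [-0.009  0.033  0.999] angle 1.9
77 centre cr [[-4.3 22.9 52. ]] normal cr [0.023 0.996 0.082] angle 85.3
```

View pics/s14z.png

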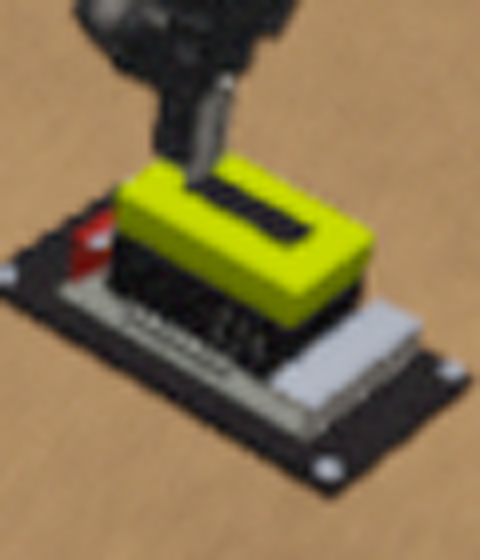

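It dropped: pack level, top at z=60, which is floor 12 + 48. The click took only about 5 N. A gentle check push, then retreat.

```bash
python3 -m jog '[[[0,0,1,0],[0,0,2,0],[0,0,3,0],[0,0,4,0],[0,0,4.3,0]]]' 0; python3 -m jog '[[[0,0,0.3,0],[0,0,0.6,0],[0,0,0.9,0],[0,0,1.2,0],[0,0,1.2,0]]]' 0;  python3 -c "
from h import *
w=towd(26,0);togo([w[0],w[1],233],-18.8)"
```

```text
clock: 27.78
position: [525.3, -189.9, 233.5]
ee_rot: [0.161, 0.987, -0.001, -0.002]
contact_force: [-2.6, 1.8, 6.2]
gripper_width: 0.0
clock: 28.4
position: [525.4, -189.9, 233.5]
ee_rot: [0.161, 0.987, -0.001, -0.002]
contact_force: [-2.4, 0.9, 9.1]
gripper_width: 0.1
t 28.4 pos [ 525.4 -189.9  233.5] packyaw -18.5 F [-2.4  0.9  9.1] T [ 0.58  0.86 -0.03] w 0.1 tilt [-0.004 -0.002 -1.   ]
shift [ 1.5 -0.3  0.5] spin 0.2695906176676601
```

It sits firm on the floor (233.5 mm, no give at 9 N). Retreating and looking.

```bash
python3 -m jog '[[[0,0,-5,0],[0,0,-30,0],[0,0,-70,0],[0,0,-110,0],[0,0,-130,0]]]' 0; python3 -m jog '[[[0,50,0,0],[0,105,0,0],[0,160,0,0],[0,200,0,0],[0,220,0,0]]]' 0; python3 -c "
from fit import *
s=arm.read_state();print(s['clock'],s['position'],s['contact_force'])
for n in('side','top'):
  p,d=arm.get_image(n);cv2.imwrite(f'pics/{n}15f.png',p);np.save(f'pics/{n}15.npy',d)
  u=pix(n,[500,-180,40]).astype(int)
  cv2.imwrite(f'pics/{n}15.png',cv2.resize(p[u[1]-40:u[1]+40,u[0]-50:u[0]+50],None,fx=7,fy=7,interpolation=cv2.INTER_CUBIC))
  tilt(p,d,(u[0]-40,u[1]-40,u[0]+40,u[1]+40),n)"
```

```text
clock: 29.02
position: [526.2, -189.7, 365.9]
ee_rot: [0.161, 0.987, -0.001, 0.0]
contact_force: [-0.1, 0.1, -1.9]
gripper_width: 0.3
clock: 29.65
position: [596.6, 20.8, 364.9]
ee_rot: [0.16, 0.987, -0.001, 0.0]
contact_force: [-0.1, -0.6, -0.2]
gripper_width: 0.1
29.65 [596.57726087  20.79597803 364.94906913] [-0.08709585 -0.62833457 -0.23756327]
192 centre cr [[-4.3  3.2 60.7]] normal cr [-0.01  -0.024  1.   ] angle 1.5
86 centre cr [[-3.4 22.9 51.8]] normal cr [-0.005 -0.998  0.059] angle 86.6
foot [[49.   7.1 31.9]]
312 centre cr [[-2.   1.3 62.1]] normal cr [-0.008  0.001  1.   ] angle 0.4
83 centre cr [[-0.2  4.  59.7]] normal cr [-0.013  0.007  1.   ] angle 0.8
```

View pics/side15.png

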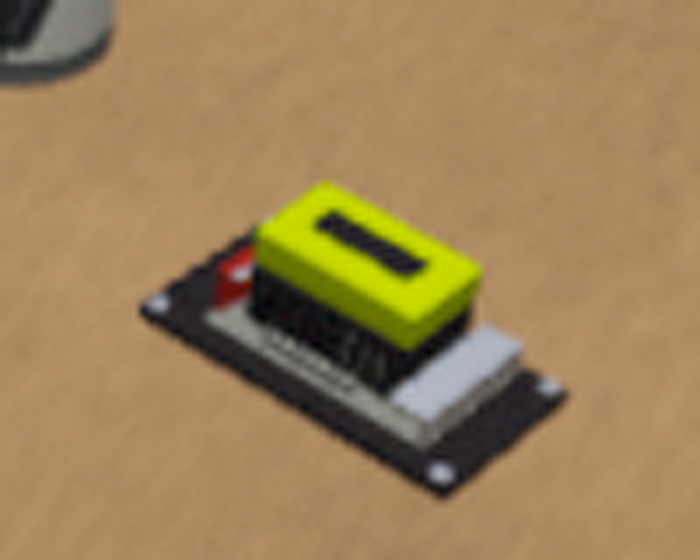

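View pics/top15.png

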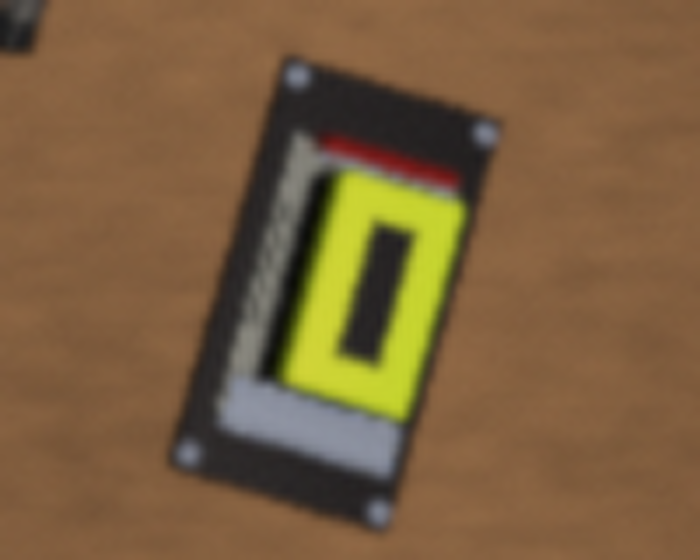

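View pics/side15f.png

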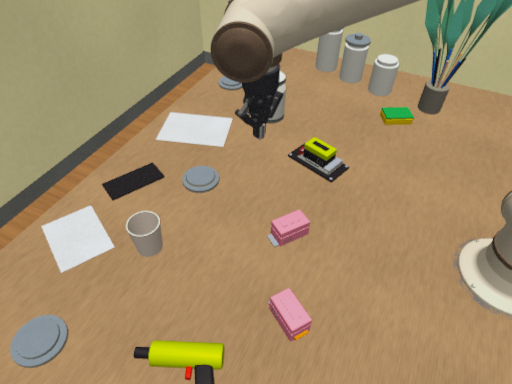

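Both views show the pack level between the rail and the catch. Its front is against the rail at (400,390) and its tail at the catch at (235,275) in the side crop. The other things look unmoved and the arm is clear, so I'm handing in.

```bash
python3 -c "
from bench import arm
arm.job_done()"
```

```text
the job is handed in; nothing more can be done
```

The battery pack is on charge: its lip is under the rail, the foot has clicked under the catch, and I let go with the pack fully home. I handed in at about 29.8 s, with the arm clear and touching nothing.

**How it went:**
- **Tilting the pack:** the moves can't tilt the tool, so I rested the pack's tail on the end of the red catch. With the grip slightly loosened, it pivoted in the pads to about 22° tail-up.
- **Hooking and rocking down:** I set the lip down just inside the rail and eased it off a light cheek touch. I then slid it to -x until it met the rail edge. I rocked the tail down in the loosened grip to about 10° and let go, and it settled at about 5° with the foot on the catch. I pushed it home with closed fingertips at the tail.
- **Click:** the push had reached only about 5 N when the force fell to zero and the pack dropped level.

**Last checks:**
- The pack's top is level within 1.5° in both camera views.
- Its height reads 60.7 mm from the side and 62.1 mm from the top. Home is 60 mm, and the calibration is good to about 2 mm.
- A check push of 9 N found no give, at 60.5 mm.
- The jar, cup, lids, glue gun and pink packs look unmoved in the side view.

**Less certain:**
- I did not see the foot under the catch directly. I take it from the force drop, the level pack and the firm stop.
- The highest press between pack and cradle was about 20 N in the readings at the end of each move, during the tilting. That is under the 28 N limit, but peaks within a move were not seen.

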